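Mount the plaster figure in its niche

ROBOT

A 6-joint arm with a two-finger parallel gripper is mounted at the origin on the work surface. World frame = base frame: x ahead of the robot, y to its left, z up, the work surface at z = 0. Lengths are in m, angles in rad, forces in N, time in s.
With the tool pointing down it reaches from about 0.325 to 0.85 m from the base axis. Payload 4.4 kg.
Tool frame: the origin (TCP) lies at the very end of the fingers, on their centre line; the grasp point (between the pads) lies 19 mm behind it; z points along the fingers, y is the line along which they close (so a half turn about z gives the same grasp; the last joint's range is limited). The gripper opens to 94 mm and grips with 3 to 60 N. Pads are 16 mm wide; open, the fingers measure 119 mm over their backs; the gripper's body (75 mm by 177 mm) begins 78 mm behind the grasp point.
Start: joints at [-1.452, 0.207, 1.542, -0, 1.393, -0.15], TCP at [0.153, -0.554, 0.169] pointing down, gripper open.
Joint ranges: [-2.73, 2.73], [-0.86, 2.22], [0.23, 2.46], [-1.11, 4.25], [0.08, 2.63], [-2.82, 2.82]. Speed limits (rad/s): [2.79, 2.79, 3.14, 3.14, 3.14, 3.14].

INTERFACE

Orientations are given as a unit quaternion [x, y, z, w].
In Python, from workcell import readout, optics, r gives the robot as it stands. The module is installed in compiled form; this text tells all that it offers.
- The arm moves only by the tool carry_out, never from a script. Its argument "targets" is a list of rows, each a list of 5 numbers: the shift along the tool's x, y, z in cm, then the turn about the tool's z in degrees, then the gripper command: -1 is shut, 1 is fully open, values between are in proportion. A call has 1 to 20 rows; each row is the pose to reach, as a shift and turn from the pose commanded when the call began, along the tool's axes at that moment; what a row does not reach only later rows make up. A row lasts 1/12 s, in which the tool goes at most 41.7 mm and 7.16 degrees, less where a joint would pass 70% of its speed; a pose out of reach is approached as far as the arm can. A call with a gripper value outside its range is refused whole. The fingers move at their own pace and stop on an object; "force" is the grip in N (left out, the last holds). Time passes only in rows, so rows that repeat a pose let the fingers close. It gives the time, the measured TCP pose, the force, the opening and the grip force at its end, in the units of the state.
- readout.get_state(): the state, without advancing time (a new reading comes with each control period).
- optics.read_camera(name): name is "scene" or "top"; returns a dict with "pixels" (420x560x3 uint8, red, green, blue), "fovy" (degrees; the focal length in pixels is half the picture's height over the tangent of half this angle, whatever the lens; pixels are square), "cx", "cy" (the principal point, pixels), "D" ([k1, k2, p1, p2, k3] as OpenCV has them; the pictures are not rectified), "world_to_cam" (4x4, takes a point from world to camera coordinates). Camera axes: x right, y down, z forward; pixel columns grow to the right and rows downward; lengths in m; the calibration is good to about 2 mm. A picture is of the moment at which its call begins. There is no depth.
- r.close_job(): hands the job in; it is judged then, once.
The state is a dict: "time": time; "q": joint angles; "joint_vel": joint speeds; "joint_torque": joint torques, N m; "tool_pos": TCP position; "tcp_rot": TCP orientation; "force": force on the tool from outside, world axes, zero at the start; "ft_torque": the same for the moment, N m; "grip_width": opening from 0.0 (shut) to 1.0 (fully open); "gripper_force": force on a finger pad.
Only numpy, scipy, OpenCV 4.12 (cv2) and the standard library are available. Lean on these libraries where they do the work, as an engineer would, in place of code of your own. Each camera call takes 0.05 s, during which the arm holds its last target. There are 200 camera calls.

TASK

Take the hooded plaster figure out of its stall, set it down upright on the ring stand and let go of it, then take it again by its left and right sides. Find the niche's hole with the dowel under its base and press it gently straight down until the base sits flush on the plinth, back to the panel and facing out squarely, and only then let go. Do not tip it over, and leave the cups, jar, bowl and the crowned figure where they are.

Things in the scene. Friction and masses are not known exactly. Their poses are not given: they have to be found in the camera images.
- figure: Hooded plaster figure, about 0.2 kg, 106 mm tall, with a plain unchamfered wooden dowel under its base. Origin: centre of the base's underside; z up through the head, x out of its front (nose, small book), y to its left. Dowel: 20 mm diameter, z -25 to 0 mm. Base: 40 (x) by 56 (y) mm, z 0 to 10. Starts in the stall, dowel in the stall's wide hole, facing as the stall does within 0.05 rad.
- figure_grip (a point): Centre of the figure's torso, 60 mm above its origin, axes as the figure. The torso, the place to grip, has flat faces: 28 (x) by 44 (y) mm, z 40 to 80 mm from the origin. Below it the skirt: 34 by 48 mm, z 10 to 40, with a small book standing out 6 mm in front, z 18 to 38. Above it the head and hood, about 29 mm wide.
- figure_front (a point): Point at the middle of the lower front edge of the figure's base, 20 mm along x from the figure's origin.
- stall: Fixed plywood stall: block 90 (x) by 66 (y) by 45 mm high between two upright cheeks 10 mm thick, 80 mm long in x, 125 mm high, 66 mm apart inside. Open at front (+x), back and top: the figure can be taken here only by its front and back. Origin: centre of its underside on the table; z up, y across the cheeks. Hole in its top: 30 mm wide, 32 mm deep.
- stand: Fixed plain wooden ring stand, low and round: 84 mm outer diameter, 45 mm high, with a 34 mm wide hole right through its middle, free on all sides. Origin: centre of its underside on the table, z up.
- stand_top (a point): Centre of the ring stand's hole at its top face, 45 mm above the table.
- niche: Fixed pale wooden niche: plinth 90 (x) by 100 (y) by 45 mm high, with an upright panel 12 mm thick, 100 mm wide, up to z 140 mm (small finials to 153). The panel's front is at x = -25 mm, too close for a finger behind the figure. Origin: centre of its underside on the table, on the hole's axis; z up, x out of the panel's front, the way the figure must face; y along the panel.
- niche_hole (a point): Centre of the mouth of the niche's blind hole at the plinth's top, 45 mm above the table, axes as the niche. Hole: 22 mm diameter, 30 mm deep, square sharp edge without chamfer. With the dowel home the figure's origin lies here.
- cup_a: Small terracotta cup, 42 mm wide, 45 mm high; to be left alone. Origin: centre of its underside.
- cup_b: Small terracotta cup, 42 mm wide, 45 mm high; to be left alone. Origin: centre of its underside.
- ink_jar: Amber jar with black cap, 44 mm wide, 50 mm high; to be left alone. Origin: centre of its underside.
- bowl: Blue bowl, 120 mm wide, 50 mm high; to be left alone. Origin: centre of its underside.
- second_figure: Another plaster figure, crowned, round robe on a 60 mm square base without a dowel, 133 mm high; to be left alone. Origin: centre of its underside.

How it is judged:
On the way, in this order (a step that is already met when the one before it is completed fails the run):
1. the figure stands upright on the ring stand, let go (horizontal distance between figure and stand_top below 0.015 m and z of figure in the frame of stand_top between -0.004 and 0.004 m and angle between figure's own z axis and vertical below 0.1 rad and contact force between the fingers and figure below 0.1 N and linear speed of figure below 0.02 m/s), for 0.2 s.
2. the figure, still held in the fingers, is pressed home in the niche: base flush on the plinth (horizontal distance between figure and niche_hole below 0.004 m and z of figure in the frame of niche_hole below 0.004 m and angle between figure's own z axis and vertical below 0.1 rad and contact force between the fingers and figure above 0.5 N), for 0.1 s.
At the end, for the whole second after the job is handed in: The figure's dowel is fully in the niche's hole: its origin within 3 mm of the hole's axis and its base no more than 2.5 mm above the plinth, upright within 0.06 rad, facing out of the panel within 0.2 rad, at rest and let go (horizontal distance between figure and niche_hole below 0.003 m and z of figure in the frame of niche_hole below 0.0025 m and angle between figure's own z axis and vertical below 0.06 rad and angle between the x axis of figure and the x axis of niche, either way round below 0.2 rad and x of figure_front in the frame of niche_hole above 0.01 m and linear speed of figure below 0.02 m/s and contact force between the fingers and figure below 0.1 N); the robot touches nothing.
It fails at once if the figure is tipped over (angle between figure's own z axis and vertical above 0.5 rad).
It fails at once if the figure is forced against the niche with more than 60 N (contact force between figure and niche above 60 N).
It fails at once if a cup, the jar, the bowl or the crowned figure is moved more than 30 mm (distance of any of cup_a, cup_b, ink_jar, bowl, second_figure from where it was at the start of the episode above 0.03 m).
It also fails if it takes over 64 s, if anything falls off the work surface, if the arm or the gripper's body presses on something with over 40 N, if the wrist force passes 120 N, or if a joint passes its speed limit or range.

## Working session

There is one attempt and no reset: what is moved stays moved. The work goes in short steps, Python scripts to look and compute and a tool call to move; the robot and the scene stay as the last step left them, time stands still between calls to the robot, and variables do not carry over. Pictures are saved under pics/ and viewed, at most 10 in all, crops included, and the job is handed in when it is done.

Besides the shell and the picture viewer there is one more tool, called after ">>>" by a JSON object that holds its "name" and its "arguments", one argument or row to a line. carry_out: Moves the arm, as the interface text tells. Its arguments: {"type":"object","properties":{"targets":{"type":"array","items":{"type":"array","items":{"type":"number"}}},"force":{"type":"number"}},"required":["targets"]}

```bash
mkdir -p pics
cat > h.py <<'E'
import numpy as np, cv2
from workcell import readout, optics, r
def cam(n):
    c=optics.read_camera(n); f=210/np.tan(np.radians(c["fovy"])/2)
    c["K"]=np.array([[f,0,c["cx"]],[0,f,c["cy"]],[0,0,1.]]); c["D"]=np.array(c["D"],float); c["T"]=np.array(c["world_to_cam"]); return c
def ray(c,uv):
    p=cv2.undistortPoints(np.array(uv,float).reshape(-1,1,2),c["K"],c["D"]).reshape(-1,2)
    d=np.c_[p,np.ones(len(p))]@c["T"][:3,:3]; o=-c["T"][:3,:3].T@c["T"][:3,3]; return o,d
def onz(c,uv,z):
    o,d=ray(c,uv); return o+d*((z-o[2])/d[:,2])[:,None]
def proj(c,P):
    return cv2.projectPoints(np.array(P,float).reshape(-1,1,3),cv2.Rodrigues(c["T"][:3,:3])[0],c["T"][:3,3],c["K"],c["D"])[0].reshape(-1,2)
def save(c,n): cv2.imwrite("pics/"+n,cv2.cvtColor(c["pixels"],cv2.COLOR_RGB2BGR))
E
python3 - <<'E'
from h import *
np.set_printoptions(precision=3,suppress=True)
for n in("top","scene"):
    c=cam(n); save(c,n+"0.png"); o,d=ray(c,[[280,210]]); print(n,o,d,c["fovy"],c["D"])
print(readout.get_state())
E
```

```text
top [0.516 0.003 0.858] [[ 0.059 -0.005 -0.998]] 52.46784640658295 [-0.039  0.     0.     0.     0.   ]
scene [ 1.103 -0.274  0.598] [[-0.678  0.374 -0.633]] 56.58676831442122 [-0.101  0.     0.     0.     0.   ]
{'time': 0.1, 'q': array([-1.453,  0.207,  1.543, -0.   ,  1.394, -0.15 ]), 'joint_vel': array([ 0.001, -0.002, -0.003,  0.   ,  0.   ,  0.001]), 'joint_torque': array([ -0.   , -37.186, -28.229,   0.07 ,   0.031,  -0.   ]), 'tool_pos': array([ 0.153, -0.554,  0.168]), 'tcp_rot': array([ 0.991,  0.134,  0.   , -0.001]), 'force': array([-0.893,  0.08 , -0.166]), 'ft_torque': array([-0.014, -0.016, -0.025]), 'gripper_force': 0.0, 'grip_width': 1.005236160950034}
```

View pics/top0.png

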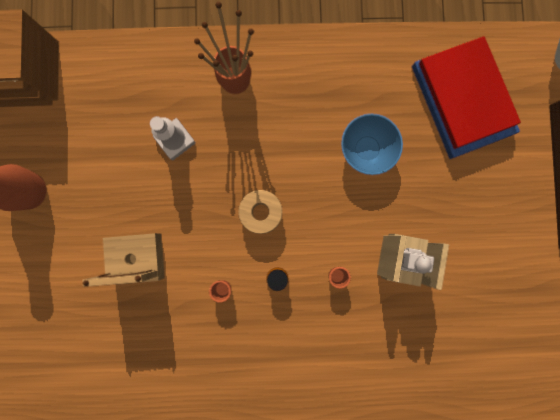

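View pics/scene0.png

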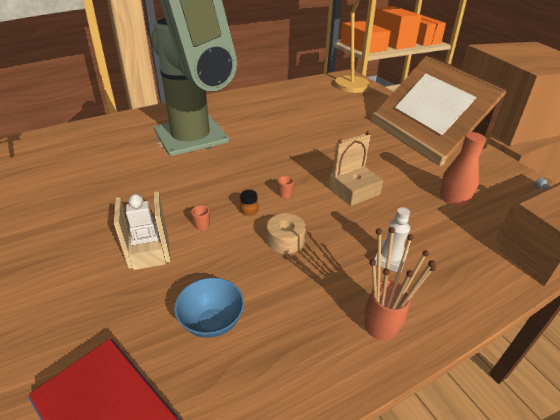

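The top view shows the stall with the figure at about (415,262), the ring stand at (260,211) and the niche at (130,258). The cups are at (221,291) and (340,277), and the jar at (278,280). Next I'll enlarge the three fixtures.

Run:
```python
import cv2,numpy as np
t=cv2.imread("pics/top0.png"); s=cv2.imread("pics/scene0.png")
f=lambda i,x,y,w,h:cv2.resize(i[y:y+h,x:x+w],(400,300),interpolation=cv2.INTER_CUBIC)
cv2.imwrite("pics/crop1.png",np.vstack([np.hstack([f(t,370,225,80,60),f(t,80,225,80,60)]),np.hstack([f(s,80,185,120,90),f(s,300,120,120,90)])]))
```

```text
(no output)
```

View pics/crop1.png

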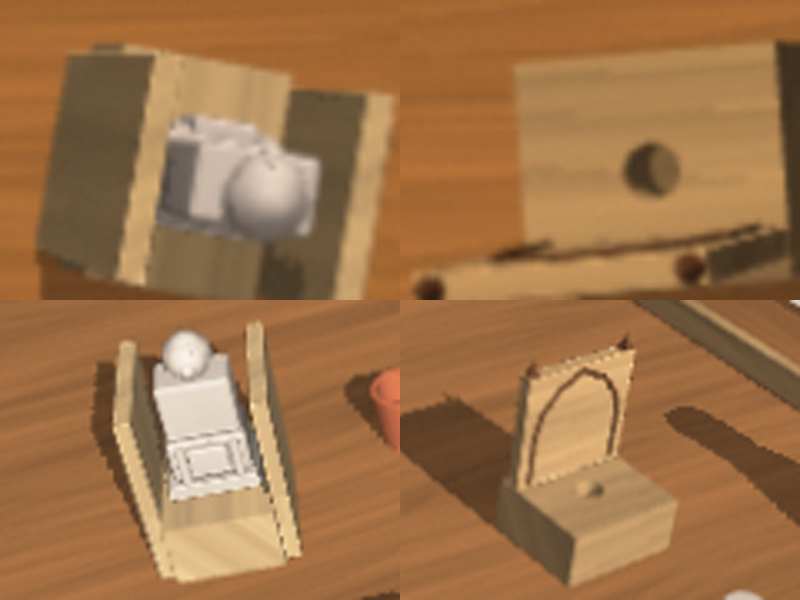

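Run:
```python
from h import *
np.set_printoptions(precision=4,suppress=True)
c=cam("top"); s=cam("scene")
ct=lambda x,y:[370+x/5,225+y/5]; cn=lambda x,y:[80+(x-400)/5,225+y/5]
cs=lambda x,y:[80+x*.3,185+(y-300)*.3]
def tri(a,b):
    o1,d1=ray(c,[a]);o2,d2=ray(s,[b]);A=np.c_[d1[0],-d2[0]];k=np.linalg.lstsq(A,o2-o1,rcond=None)[0]
    p,q=o1+k[0]*d1[0],o2+k[1]*d2[0];return (p+q)/2,np.linalg.norm(p-q)
print("head",tri(ct(268,193),cs(188,355)))
P=onz(c,[ct(152,52),ct(182,54),ct(115,281),ct(148,283),ct(367,95),ct(395,95)],.125);print("cheeks",P)
v=P[1]-P[3];print("yaw",np.degrees(np.arctan2(v[1],v[0])),np.linalg.norm(P[1]-P[4])); v=P[0]-P[2];print(np.degrees(np.arctan2(v[1],v[0])),np.linalg.norm(v))
P=onz(c,[ct(183,54),ct(292,73)],.045);print("front",P)
P=onz(c,[cn(515,65),cn(777,43),cn(785,232)],.045);v=P[0]-P[1];print("niche",P,np.linalg.norm(v),np.degrees(np.arctan2(v[1],v[0]))-90)
P=onz(c,[cn(652,168)],.045);print("hole",P)
v=np.array([np.cos(0),np.sin(0)])
# dark hole contours: niche & stand
hsv=cv2.cvtColor(c["pixels"],cv2.COLOR_RGB2HSV)
g=cv2.cvtColor(c["pixels"],cv2.COLOR_RGB2GRAY)
for n,(x0,y0,x1,y1) in dict(niche=(118,246,144,270),stand=(245,196,276,227)).items():
    sub=cv2.resize(g[y0:y1,x0:x1],None,fx=8,fy=8,interpolation=cv2.INTER_CUBIC)
    t,m=cv2.threshold(sub,0,255,cv2.THRESH_BINARY_INV+cv2.THRESH_OTSU)
    k=max(cv2.findContours(m,cv2.RETR_EXTERNAL,cv2.CHAIN_APPROX_NONE)[0],key=cv2.contourArea)
    (u,w),r_=cv2.minEnclosingCircle(k);uv=[x0+(u+.5)/8-.5,y0+(w+.5)/8-.5]
    p=onz(c,[uv,[uv[0]+r_/8,uv[1]]],.045);print(n,uv,p[0],"diam",2*np.linalg.norm(p[1]-p[0]),t)
# ring outer via saturation/brightness mask
lab=cv2.cvtColor(c["pixels"],cv2.COLOR_RGB2LAB); print(lab[211,246],lab[190,260],lab[211,225],lab[240,265])
```

```text
head (array([ 0.4607, -0.239 ,  0.1369]), np.float64(0.004739967707044862))
cheeks [[ 0.5089 -0.207   0.125 ]
 [ 0.5079 -0.2174  0.125 ]
 [ 0.4307 -0.1908  0.125 ]
 [ 0.4296 -0.2022  0.125 ]
 [ 0.4917 -0.2818  0.125 ]
 [ 0.4913 -0.2917  0.125 ]]
yaw -10.971231513720843 0.06635989108351494
-11.667548008792002 0.07989591040981493
front [[ 0.507  -0.2419  0.045 ]
 [ 0.4984 -0.284   0.045 ]]
niche [[0.52   0.3379 0.045 ]
 [0.5256 0.2377 0.045 ]
 [0.4539 0.2358 0.045 ]] 0.1003667588427977 3.1516005908707427
hole [[0.4795 0.286  0.045 ]]
niche [129.56570720672607, 258.61822605133057] [0.4795 0.2876 0.045 ] diam 0.021809331709255957 112.0
stand [258.9939022064209, 207.72865867614746] [0.5691 0.0394 0.045 ] diam 0.047263199090198285 113.0
[161 139 164] [180 142 168] [126 147 165] [ 81 142 154]
```

```bash
cat >> h.py <<'E'
from scipy.spatial.transform import Rotation as R
def plan(x,y,z,yaw,show=True):
    s=readout.get_state(); M=R.from_quat(s["tcp_rot"]).as_matrix()
    cur=np.degrees(np.arctan2(M[1,0],M[0,0])); sh=M.T@(np.array([x,y,z])-s["tool_pos"])*100
    t=-((yaw-cur+180)%360-180)
    print("t",round(s["time"],2),"pos",s["tool_pos"].round(4),"yaw",cur.round(2),"tilt",np.degrees(np.arccos(-M[2,2])).round(2),"F",s["force"].round(2),"g",round(s["grip_width"]*94,1),round(s["gripper_force"],1))
    print("shift cm",sh.round(2),"turn",round(t,1))
E
python3 - <<'E'
from h import *
c=cam("top")
x0,y0,x1,y1=225,180,297,245
lab=cv2.cvtColor(c["pixels"],cv2.COLOR_RGB2LAB)[y0:y1,x0:x1]
for th in(140,150):
    m=((lab[...,0]>th)).astype(np.uint8)
    k=max(cv2.findContours(m,cv2.RETR_EXTERNAL,cv2.CHAIN_APPROX_NONE)[0],key=cv2.contourArea)
    (u,w),(a,b),_=cv2.fitEllipse(cv2.convexHull(k)); p=onz(c,[[x0+u,y0+w],[x0+u+(a+b)/4,y0+w]],.045); print(u+x0,w+y0,a,b,p[0],2*np.linalg.norm(p[1]-p[0]))
plan(.461,-.241,.20,78.5)
E
```

```text
259.80058670043945 211.05061721801758 42.496437072753906 42.833717346191406 [0.56273617 0.0380425  0.045     ] 0.08141438808613116
259.81920623779297 210.9305076599121 41.99989700317383 42.41556930541992 [0.56296463 0.03800088 0.045     ] 0.08054237607499369
t 0.25 pos [ 0.1526 -0.5539  0.1689] yaw 15.4 tilt 0.06 F [-0.39 -0.31  0.84] g 94.2 0.0
shift cm [ 38.04 -21.98  -3.08] turn -63.1
```

Stand centre is (.563,.038). The measured sizes agree with the given ones (82 mm against 84, and 66 mm between the cheeks). Moving above the stall.

>>> {"name": "carry_out", "arguments": {
  "targets": [
    [0, 0, -3, 0, 1],
    [3, -1.7, -4, -7, 1],
    [6, -3.4, -4, -14, 1],
    [9, -5.2, -4, -21, 1],
    [12, -6.9, -4, -28, 1],
    [15, -8.7, -4, -35, 1],
    [18, -10.4, -4, -42, 1],
    [21, -12.1, -4, -49, 1],
    [24, -13.9, -4, -56, 1],
    [27, -15.6, -4, -63, 1],
    [30, -17.3, -4, -63.1, 1],
    [33, -19.1, -4, -63.1, 1],
    [36, -20.8, -4, -63.1, 1],
    [38, -22, -3.5, -63.1, 1],
    [38, -22, -3.1, -63.1, 1],
    [38, -22, -3.1, -63.1, 1],
    [38, -22, -3.1, -63.1, 1]
  ],
  "force": 15
}}

```text
time: 1.67
tool_pos: [0.4599, -0.2415, 0.2]
tcp_rot: [0.774, 0.633, -0.0, -0.001]
force: [-0.0, 0.4, 0.5]
grip_width: 1.002
gripper_force: 0.0
```

Run:
```python
from h import *
plan(.461,-.241,.086,78.5)
s=cam("scene"); c=cam("top")
f=lambda i,x,y,w,h:cv2.resize(i[y:y+h,x:x+w],(400,300),interpolation=cv2.INTER_CUBIC)
im=np.hstack([f(c["pixels"],350,180,120,90),f(s["pixels"],80,150,120,90)])
cv2.imwrite("pics/c2.png",im[...,::-1])
```

```text
t 1.67 pos [ 0.4599 -0.2415  0.2   ] yaw 78.51 tilt 0.08 F [-0.    0.41  0.51] g 94.2 0.0
shift cm [ 0.07  0.11 11.4 ] turn 0.0
```

View pics/c2.png

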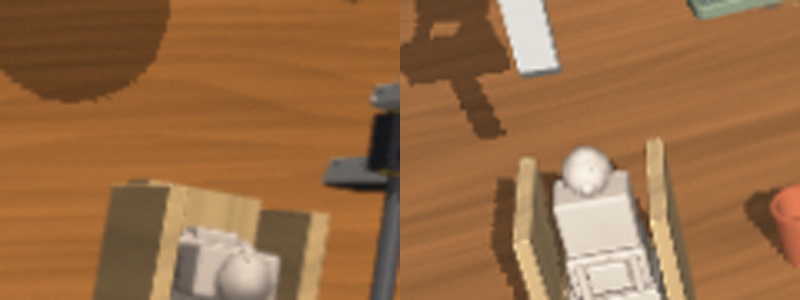

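The pictures show the gripper to the right of the stall, not above it. I'll check the projection and timing.

Run:
```python
from h import *
s=cam("scene"); c=cam("top")
st=readout.get_state(); print(st["time"],st["tool_pos"],st["q"])
for k in(s,c): print(proj(k,[st["tool_pos"],[.461,-.241,.045],[.48,.287,.045]]).round(0).tolist())
im=np.hstack([cv2.resize(c["pixels"],(400,300)),cv2.resize(s["pixels"],(400,300))])
cv2.imwrite("pics/c3.png",im[...,::-1])
```

```text
1.8667 [ 0.46005548 -0.24241743  0.20071597] [-6.51359956e-01  6.49445176e-02  1.63609741e+00 -1.80869657e-04
  1.44013287e+00 -4.48654775e-01]
[[126.0, 174.0], [144.0, 237.0], [356.0, 177.0]]
[[438.0, 266.0], [407.0, 260.0], [130.0, 258.0]]
```

View pics/c3.png

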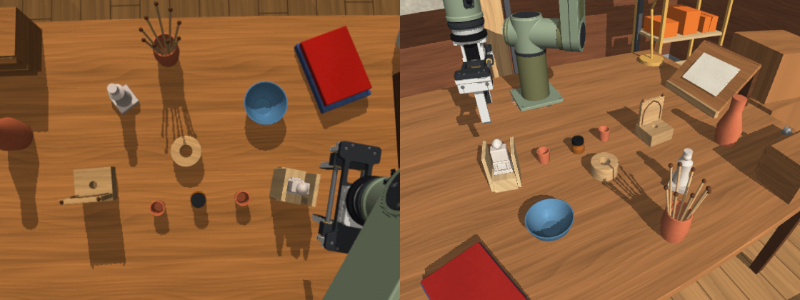

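Run:
```python
from h import *
s=cam("scene"); c=cam("top")
st=readout.get_state(); M=R.from_quat(st["tcp_rot"]).as_matrix(); p=st["tool_pos"]
pts=[p,p+M[:,1]*.047,p-M[:,1]*.047,p+M[:,1]*.0595,p-M[:,1]*.0595]
ims=[]
for k,(x,y) in((c,(380,180)),(s,(50,50))):
    q=proj(k,pts); print(q.round(0).tolist()); x=min(x,400)
    w=160;h=180 if 0 else 160
    im=cv2.resize(k["pixels"][y:y+h,x:x+w],(400,400),interpolation=cv2.INTER_CUBIC)
    for i,(u,v) in enumerate(q): cv2.circle(im,(int((u-x)*2.5),int((v-y)*2.5)),3,(255,0,0) if i==0 else (0,255,0),-1)
    ims.append(im)
cv2.imwrite("pics/c4.png",np.hstack(ims)[...,::-1])
```

```text
[[438.0, 266.0], [443.0, 236.0], [433.0, 296.0], [444.0, 228.0], [432.0, 304.0]]
[[126.0, 174.0], [126.0, 189.0], [127.0, 161.0], [125.0, 193.0], [127.0, 158.0]]
```

View pics/c4.png

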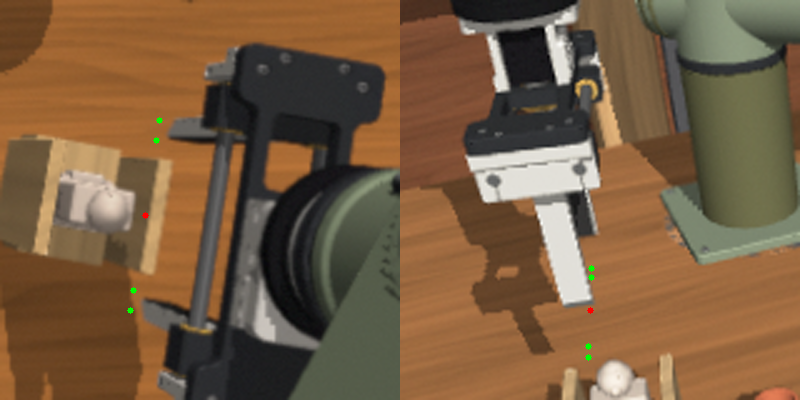

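Run:
```python
from h import *
np.set_printoptions(precision=4,suppress=True)
s=cam("scene"); c=cam("top")
def tri(a,b):
    o1,d1=ray(c,[a]);o2,d2=ray(s,[b]);A=np.c_[d1[0],-d2[0]];k=np.linalg.lstsq(A,o2-o1,rcond=None)[0]
    p,q=o1+k[0]*d1[0],o2+k[1]*d2[0];return (p+q)/2,np.linalg.norm(p-q)
F=tri((448,231.5),(120.8,170.5));B=tri((438.5,303),(126,143));print(F,B,(F[0]+B[0])/2)
# known fixtures across views: stall block front top corners, niche hole, stand hole
for n,a,b in(("nichehole",(129.8,258.6),(300+190*.3,120+(489-300)*.3)),("niche fl",(103,238),(300+(573-400)*.3,120+(527-300)*.3)),("niche fr",(155.4,233.6),(300+277*.3,120+(500-300)*.3))):
    print(n,tri(a,b), proj(s,onz(c,[a],.045)),b)
print(readout.get_state()["tool_pos"],readout.get_state()["tcp_rot"])
# silhouettes of shoulder for table plane test: base of robot
```

```text
(array([ 0.5126, -0.2483,  0.2406]), np.float64(0.007282430862833622)) (array([ 0.4098, -0.2264,  0.2362]), np.float64(0.0016314250081997828)) [ 0.4612 -0.2374  0.2384]
nichehole (array([0.4802, 0.2885, 0.0443]), np.float64(0.0025963637095867175)) [[355.9306 176.5862]] (357.0, 176.7)
niche fl (array([0.5039, 0.3051, 0.0323]), np.float64(0.0772723644397933)) [[381.7222 179.7445]] (351.9, 188.1)
niche fr (array([0.5482, 0.2591, 0.0826]), np.float64(0.07717643046158612)) [[350.897  191.4738]] (383.1, 180.0)
[ 0.4603 -0.2419  0.2006] [0.7748 0.6323 0.     0.0002]
```

>>> {"name": "carry_out", "arguments": {
  "targets": [
    [0.1, 0.1, 3, 0, 1],
    [0.1, 0.1, 6, 0, 1],
    [0.1, 0.1, 9, 0, 1],
    [0.1, 0.1, 10, 0, 1],
    [0.1, 0.1, 10, 0, 1],
    [0.1, 0.1, 10, 0, 1]
  ]
}}

```text
time: 2.57
tool_pos: [0.462, -0.2408, 0.1008]
tcp_rot: [0.774, 0.633, -0.0, -0.0]
force: [0.8, -0.4, 0.0]
grip_width: 0.998
gripper_force: 0.0
```

Run:
```python
from h import *
s=cam("scene"); c=cam("top")
plan(.461,-.241,.086,78.5)
st=readout.get_state(); M=R.from_quat(st["tcp_rot"]).as_matrix(); p=st["tool_pos"]
pts=[p,p+M[:,1]*.047,p-M[:,1]*.047,p+M[:,1]*.0595,p-M[:,1]*.0595]
ims=[]
for k,(x,y) in((c,(370,190)),(s,(80,130))):
    q=proj(k,pts); print(q.round(0).tolist())
    im=cv2.resize(k["pixels"][y:y+120,x:x+100],(400,480),interpolation=cv2.INTER_CUBIC)
    for i,(u,v) in enumerate(q): cv2.circle(im,(int((u-x)*4),int((v-y)*4)),3,(255,0,0) if i==0 else (0,255,0),-1)
    ims.append(im)
cv2.imwrite("pics/c5.png",np.hstack(ims)[...,::-1])
```

```text
t 2.67 pos [ 0.4634 -0.2418  0.1027] yaw 78.49 tilt 0.23 F [-0.76  0.19 -0.39] g 94.4 0.0
shift cm [ 0.03 -0.25  1.67] turn -0.0
[[417.0, 260.0], [421.0, 234.0], [413.0, 287.0], [422.0, 227.0], [412.0, 294.0]]
[[138.0, 216.0], [138.0, 232.0], [137.0, 202.0], [138.0, 236.0], [137.0, 198.0]]
```

View pics/c5.png

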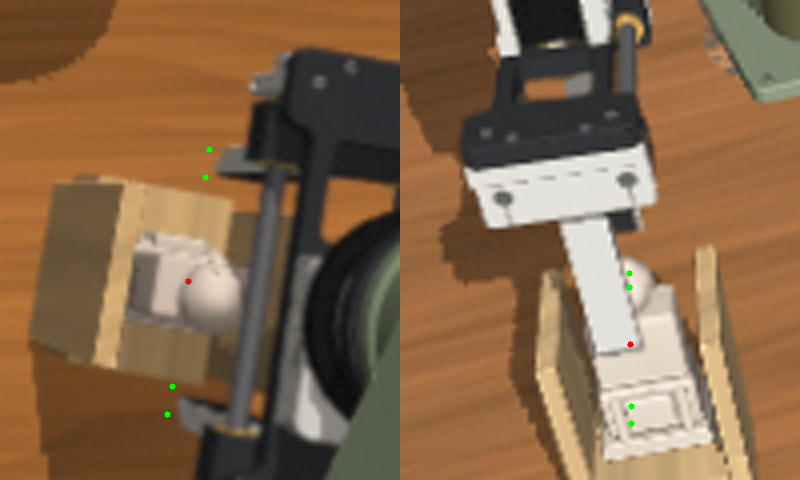

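The fingertips appear about 36 mm above the reported TCP: the front tip is at scene px (134,218), and the prediction was (138,234). I'll settle it physically by gently probing the stall block's top at z = 45 mm, with the fingers at 70 mm on either side of the figure.

>>> {"name": "carry_out", "arguments": {
  "targets": [
    [0, 0, 0, 0, 0.49],
    [0, -0.1, 0, 0, 0.49],
    [0, -0.1, 1, 0, 0.49],
    [0, -0.1, 2, 0, 0.49],
    [0, -0.1, 3, 0, 0.49],
    [0, -0.1, 4, 0, 0.49],
    [0, -0.1, 4.5, 0, 0.49],
    [0, -0.1, 4.5, 0, 0.49]
  ]
}}

```text
time: 3.33
tool_pos: [0.4592, -0.2391, 0.053]
tcp_rot: [0.774, 0.633, -0.001, -0.002]
force: [0.0, 0.6, 0.4]
grip_width: 0.745
gripper_force: 0.0
```

>>> {"name": "carry_out", "arguments": {
  "targets": [
    [0, 0, 0.2, 0, 0.49],
    [0, 0, 0.4, 0, 0.49],
    [0, 0, 0.6, 0, 0.49],
    [0, 0, 0.8, 0, 0.49],
    [0, 0, 1, 0, 0.49],
    [0, 0, 1.2, 0, 0.49]
  ]
}}

```text
time: 3.83
tool_pos: [0.461, -0.2405, 0.0435]
tcp_rot: [0.774, 0.633, 0.0, 0.0]
force: [0.0, 0.3, -0.7]
grip_width: 0.747
gripper_force: 0.0
```

>>> {"name": "carry_out", "arguments": {
  "targets": [
    [0, 0, 0.2, 0, 0.49],
    [0, 0, 0.4, 0, 0.49],
    [0, 0, 0.6, 0, 0.49],
    [0, 0, 0.8, 0, 0.49],
    [0, 0, 0.8, 0, 0.49]
  ]
}}

```text
time: 4.25
tool_pos: [0.4605, -0.2401, 0.0349]
tcp_rot: [0.774, 0.633, -0.0, -0.0]
force: [0.2, 0.5, 0.2]
grip_width: 0.743
gripper_force: 0.0
```

Run:
```python
from h import *
s=cam("scene"); c=cam("top")
plan(.461,-.241,.086,78.5)
im=np.hstack([cv2.resize(k["pixels"][y:y+120,x:x+100],(400,480),interpolation=cv2.INTER_CUBIC) for k,(x,y) in((c,(370,190)),(s,(80,160)))])
cv2.imwrite("pics/c6.png",im[...,::-1])
```

```text
t 4.35 pos [ 0.4607 -0.2403  0.0353] yaw 78.5 tilt 0.02 F [ 0.23  0.63 -0.13] g 70.1 0.0
shift cm [-0.06  0.04 -5.07] turn -0.0
```

View pics/c6.png

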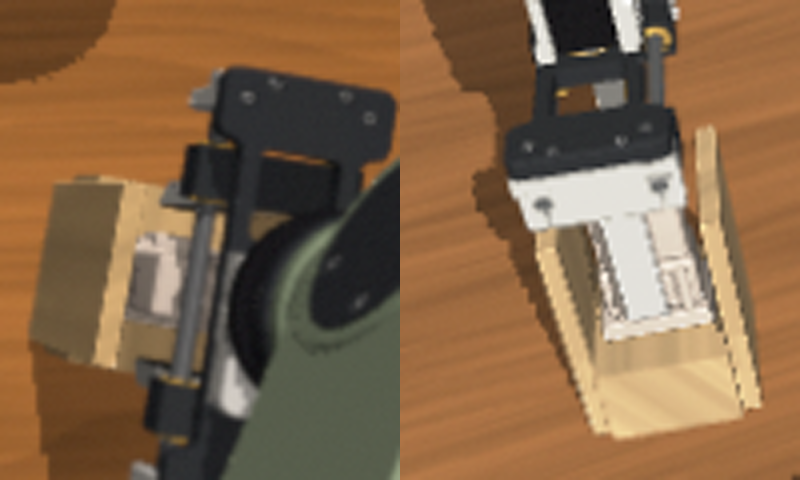

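The reported TCP is at 35 mm with no contact, and the front fingertip still shows above the block at scene px (141,239.5). So the fingers really are higher than reported. I'll compute the offset.

Run:
```python
from h import *
np.set_printoptions(precision=4,suppress=True)
s=cam("scene");c=cam("top")
def hit(k,uv,P,n):
    o,d=ray(k,[uv]);t=(P-o)@n/(d[0]@n);return o+t*d[0]
n=np.array([np.cos(np.radians(-11.5)),np.sin(np.radians(-11.5)),0])
for P,off,uv in((np.array([.4607,-.2403,.035]),(.035,.0475),(140.75,239.5)),(np.array([.462,-.2408,.101]),(.047,.0595),(134.5,217.8)),(np.array([.4600,-.2418,.2003]),(.047,.0595),(120.8,171))):
    for o in off: print(P,o,hit(s,uv,P+o*n,n)-(P+o*n))
print(cv2.__version__ and proj(s,[[.4607,-.2403,.035]]))
```

```text
[ 0.4607 -0.2403  0.035 ] 0.035 [-0.0004 -0.0022  0.0338]
[ 0.4607 -0.2403  0.035 ] 0.0475 [-0.     -0.0002  0.0448]
[ 0.462  -0.2408  0.101 ] 0.047 [-0.     -0.0001  0.0345]
[ 0.462  -0.2408  0.101 ] 0.0595 [0.0004 0.0019 0.0443]
[ 0.46   -0.2418  0.2003] 0.047 [-0.0001 -0.0004  0.0372]
[ 0.46   -0.2418  0.2003] 0.0595 [0.0003 0.0016 0.0449]
[[144.8729 239.8695]]
```

The fingertips sit about 40 mm above the reported TCP z, while xy agrees. I'll raise 10 mm so the pads meet the mid-torso, then close.

>>> {"name": "carry_out", "arguments": {
  "targets": [
    [0, 0, -0.5, 0, 0.49],
    [0, 0, -1, 0, 0.49],
    [0, 0, -1, 0, -0.2],
    [0, 0, -1, 0, -1],
    [0, 0, -1, 0, -1],
    [0, 0, -1, 0, -1],
    [0, 0, -1, 0, -1],
    [0, 0, -1, 0, -1],
    [0, 0, -1, 0, -1],
    [0, 0, -1, 0, -1]
  ],
  "force": 20
}}

```text
time: 5.28
tool_pos: [0.4606, -0.2402, 0.0453]
tcp_rot: [0.774, 0.633, -0.0, -0.0]
force: [-1.0, -0.2, 0.1]
grip_width: 0.359
gripper_force: 20.0
```

The opening is 33.7 mm, which is the skirt's 34 mm, so the pad tips are catching the skirt's top just under z = 85 mm. That fits the ~39 mm offset. Opening, raising 9 mm and closing again.

>>> {"name": "carry_out", "arguments": {
  "targets": [
    [0, 0, 0, 0, 0.2],
    [0, 0, 0, 0, 0.2],
    [0, 0, 0, 0, 0.2],
    [0, 0, -0.5, 0, 0.2],
    [0, 0, -0.9, 0, 0.2],
    [0, 0, -0.9, 0, 0.2],
    [0, 0, -0.9, 0, -1],
    [0, 0, -0.9, 0, -1],
    [0, 0, -0.9, 0, -1],
    [0, 0, -0.9, 0, -1],
    [0, 0, -0.9, 0, -1],
    [0, 0, -0.9, 0, -1],
    [0, 0, -0.9, 0, -1]
  ]
}}

```text
time: 6.37
tool_pos: [0.4607, -0.2403, 0.0543]
tcp_rot: [0.774, 0.633, -0.0, -0.0]
force: [-0.1, 0.2, 0.2]
grip_width: 0.298
gripper_force: 20.0
```

The opening is now 28.0 mm, so the pads are on the torso, and base z = reported z − 9 mm. Lifting.

>>> {"name": "carry_out", "arguments": {
  "targets": [
    [0, 0, -1, 0, -1],
    [0, 0, -2.5, 0, -1],
    [0, 0, -4.5, 0, -1],
    [0, 0, -6.5, 0, -1],
    [0, 0, -8.5, 0, -1],
    [0, 0, -10.5, 0, -1],
    [0, 0, -12.5, 0, -1],
    [0, 0, -13, 0, -1],
    [0, 0, -13, 0, -1]
  ]
}}

```text
time: 7.12
tool_pos: [0.462, -0.2412, 0.1865]
tcp_rot: [0.774, 0.633, 0.001, 0.002]
force: [-0.3, 0.0, -1.9]
grip_width: 0.296
gripper_force: 20.0
```

Run:
```python
from h import *
plan(.563,.038,.184,93.2)
s=cam("scene"); c=cam("top")
im=np.hstack([cv2.resize(k["pixels"][y:y+150,x:x+125],(400,480),interpolation=cv2.INTER_CUBIC) for k,(x,y) in((c,(360,190)),(s,(60,110)))])
cv2.imwrite("pics/c7.png",im[...,::-1])
```

```text
t 7.12 pos [ 0.462  -0.2412  0.1865] yaw 78.5 tilt 0.24 F [-0.28  0.05 -1.93] g 27.9 20.0
shift cm [29.37  4.34  0.22] turn -14.7
```

View pics/c7.png

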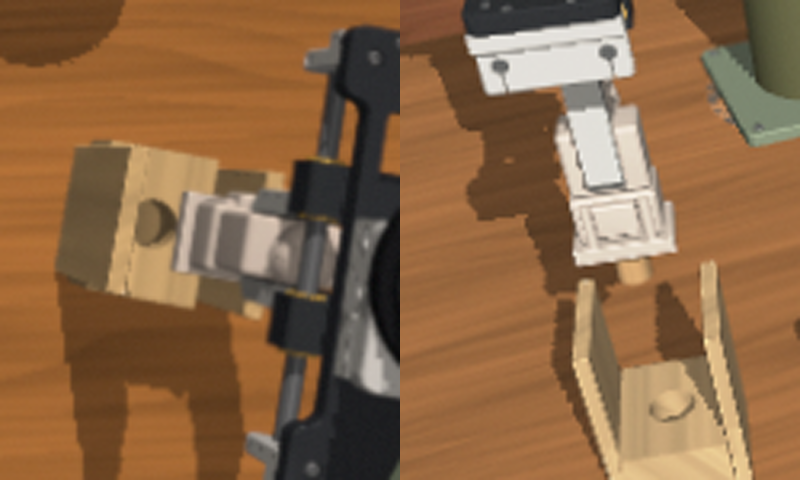

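The figure is held upright, with the dowel clear of the stall. Base front corners are at scene px (115,192) and (146,187). I'll use them to measure its in-hand offset.

Run:
```python
from h import *
np.set_printoptions(precision=4,suppress=True)
s=cam("scene");c=cam("top");st=readout.get_state()
P=onz(s,[[115.3,191.9],[145.9,187.2]],st["tool_pos"][2]-.0093); v=P[0]-P[1]
a=np.radians(-11.5); X=np.array([np.cos(a),np.sin(a),0]);Y=np.array([-X[1],X[0],0])
d=P.mean(0)-st["tool_pos"]; print(st["tool_pos"],P,np.linalg.norm(v),"x,y off of front edge",d@X,d@Y,"yaw",np.degrees(np.arctan2(v[1],v[0]))-90)
# dowel bottom (top view not visible); scene dowel bottom center
q=onz(s,[[60+238/3.2,110+276/3.2]],st["tool_pos"][2]-.0343);d=q[0]-st["tool_pos"];print(d@X,d@Y)
plan(.563,.038,.184,93.2)
```

```text
[ 0.4596 -0.2395  0.1825] [[ 0.4661 -0.2692  0.1732]
 [ 0.4772 -0.2147  0.1732]] 0.05563684592479974 x,y off of front edge 0.01226852080697307 -4.581837840187723e-05 yaw -191.57121883295468
-5.7470852315038896e-05 0.0015695741190044946
t 7.32 pos [ 0.4596 -0.2395  0.1825] yaw 78.5 tilt 0.21 F [-0.   -0.22 -2.65] g 27.9 20.0
shift cm [29.25  4.6  -0.12] turn -14.7
```

>>> {"name": "carry_out", "arguments": {
  "targets": [
    [1.5, 0.2, 0, 0, -1],
    [4, 0.6, 0, -2, -1],
    [6.5, 1, 0, -4, -1],
    [9, 1.4, 0, -6, -1],
    [11.5, 1.8, 0, -8, -1],
    [14, 2.1, 0, -10, -1],
    [16.5, 2.5, 0, -12, -1],
    [19, 2.9, 0, -14, -1],
    [21.5, 3.3, 0, -14.7, -1],
    [24, 3.7, 0, -14.7, -1],
    [26.5, 4.1, 0, -14.7, -1],
    [28.5, 4.4, 0, -14.7, -1],
    [29.3, 4.5, 0, -14.7, -1],
    [29.3, 4.5, 0, -14.7, -1],
    [29.3, 4.5, 0, -14.7, -1]
  ]
}}

```text
time: 8.57
tool_pos: [0.5625, 0.0374, 0.1833]
tcp_rot: [0.687, 0.727, -0.001, -0.001]
force: [-0.8, -0.5, -2.4]
grip_width: 0.299
gripper_force: 20.0
```

Run:
```python
from h import *
np.set_printoptions(precision=4,suppress=True)
c=cam("top");plan(.563,.038,.0543,93.2);plan(.563,.038,.0543,93.2)
print(proj(c,[[.563,.038,.045]]))
s=cam("scene");p=proj(s,[[.563,.038,.15],[.563,.038,.045]]);print(p)
im=np.hstack([cv2.resize(k["pixels"][y:y+150,x:x+125],(400,480),interpolation=cv2.INTER_CUBIC) for k,(x,y) in((c,(195,130)),(s,(225,120)))])
cv2.imwrite("pics/c8.png",im[...,::-1])
```

```text
t 8.62 pos [0.5626 0.0369 0.1836] yaw 93.18 tilt 0.12 F [-0.64 -0.5  -2.5 ] g 28.1 20.0
shift cm [ 0.12  0.07 12.93] turn -0.0
t 8.62 pos [0.5626 0.0369 0.1836] yaw 93.18 tilt 0.12 F [-0.64 -0.5  -2.5 ] g 28.1 20.0
shift cm [ 0.12  0.07 12.93] turn -0.0
[[259.8192 210.912 ]]
[[286.8805 185.7629]
 [285.4104 225.7182]]
```

View pics/c8.png

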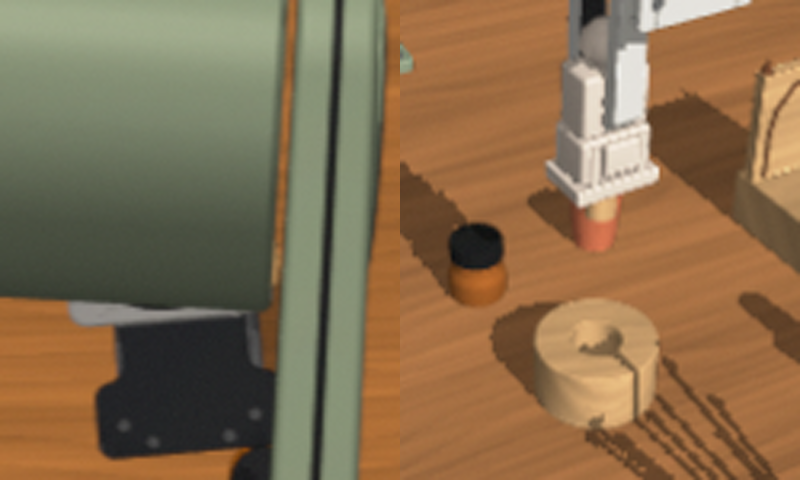

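The dowel end is at scene px (289,188) against a predicted (287,186). The stand hole is at (286.6,226) against (285.4,226), so the figure is centred within about 3 mm. Descending.

>>> {"name": "carry_out", "arguments": {
  "targets": [
    [0.1, 0, 1.5, 0, -1],
    [0.1, 0, 3.5, 0, -1],
    [0.1, 0, 5.5, 0, -1],
    [0.1, 0, 7.5, 0, -1],
    [0.1, 0, 9, 0, -1],
    [0.1, 0, 9, 0, -1]
  ]
}}

```text
time: 9.17
tool_pos: [0.5595, 0.0376, 0.0905]
tcp_rot: [0.688, 0.726, -0.003, -0.003]
force: [-1.4, 1.0, -2.9]
grip_width: 0.291
gripper_force: 20.0
```

>>> {"name": "carry_out", "arguments": {
  "targets": [
    [0, 0, 0.6, 0, -1],
    [0, 0, 1.2, 0, -1],
    [0, 0, 1.8, 0, -1],
    [0, 0, 2.4, 0, -1],
    [0, 0, 3, 0, -1],
    [0, 0, 3.4, 0, -1],
    [0, 0, 3.4, 0, -1]
  ]
}}

```text
time: 9.75
tool_pos: [0.5623, 0.0389, 0.0593]
tcp_rot: [0.687, 0.727, -0.001, -0.001]
force: [0.3, -0.9, -3.7]
grip_width: 0.297
gripper_force: 20.0
```

>>> {"name": "carry_out", "arguments": {
  "targets": [
    [0, 0, 0.1, 0, -1],
    [0, 0, 0.2, 0, -1],
    [0, 0, 0.3, 0, -1],
    [0, 0, 0.4, 0, -1],
    [0, 0, 0.4, 0, -1]
  ]
}}

```text
time: 10.17
tool_pos: [0.5632, 0.0389, 0.0564]
tcp_rot: [0.687, 0.727, -0.0, -0.0]
force: [0.4, 0.6, -3.1]
grip_width: 0.295
gripper_force: 20.0
```

>>> {"name": "carry_out", "arguments": {
  "targets": [
    [0, 0, 0.1, 0, -1],
    [0, 0, 0.2, 0, -1],
    [0, 0, 0.3, 0, -1],
    [0, 0, 0.3, 0, -1]
  ]
}}

```text
time: 10.5
tool_pos: [0.5636, 0.0387, 0.0543]
tcp_rot: [0.687, 0.727, 0.0, 0.0]
force: [-1.8, 0.6, 3.7]
grip_width: 0.3
gripper_force: 20.0
```

Contact is at exactly the expected height (z = 0.0543). Releasing, rising, turning 90° and coming back down along the sides.

>>> {"name": "carry_out", "arguments": {
  "targets": [
    [0, 0, 0, 0, -0.2],
    [0, 0, 0, 0, 0.3],
    [0, 0, 0, 0, 1],
    [0, 0, 0, 0, 1],
    [0, 0, 0, 0, 1],
    [0, 0, 0, 0, 1],
    [0, 0, -1, 0, 1],
    [0, 0, -3, 0, 1],
    [0, 0, -5, 0, 1],
    [0, 0, -7, 0, 1],
    [0, 0, -9, 0, 1],
    [0, 0, -9, 0, 1]
  ]
}}

```text
time: 11.5
tool_pos: [0.5672, 0.0385, 0.1492]
tcp_rot: [0.687, 0.727, 0.003, 0.004]
force: [0.8, -0.1, 0.3]
grip_width: 1.0
gripper_force: 0.0
```

>>> {"name": "carry_out", "arguments": {
  "targets": [
    [0, 0, 0, -7, 1],
    [0, 0, 0, -14, 1],
    [0, 0, 0, -21, 1],
    [0, 0, 0, -28, 1],
    [0, 0, 0, -35, 1],
    [0, 0, 0, -42, 1],
    [0, 0, 0, -49, 1],
    [0, 0, 0, -56, 1],
    [0, 0, 0, -63, 1],
    [0, 0, 0, -70, 1],
    [0, 0, 0, -77, 1],
    [0, 0, 0, -84, 1],
    [0, 0, 0, -90, 1],
    [0, 0, 0, -90, 1],
    [0, 0, 0, -90, 1]
  ]
}}

```text
time: 12.75
tool_pos: [0.5628, 0.0388, 0.1428]
tcp_rot: [-0.027, 1.0, 0.0, -0.001]
force: [-0.4, 0.5, -0.0]
grip_width: 0.997
gripper_force: 0.0
```

Run:
```python
from h import *
s=cam("scene");c=cam("top")
plan(.563,.038,.055,183.2)
a=np.radians(3.2);X=np.array([np.cos(a),np.sin(a),0]);Y=np.array([-X[1],X[0],0]);O=np.array([.563,.0385,.045])
pts=[O+X*.02+Y*.028,O+X*.02-Y*.028,O-X*.02-Y*.028,O+X*.014+Y*.022+[0,0,.08],O+X*.014-Y*.022+[0,0,.08],O+X*.02+Y*.028+[0,0,.01],O+X*.02-Y*.028+[0,0,.01]]
q=proj(s,pts);print(q.round(1).tolist())
x,y=240,150
im=cv2.resize(s["pixels"][y:y+100,x:x+100],(600,600),interpolation=cv2.INTER_CUBIC)
for u,v in q: cv2.circle(im,(int((u-x+.5)*6),int((v-y+.5)*6)),2,(0,255,0),-1)
cv2.imwrite("pics/c9.png",im[...,::-1])
```

```text
t 12.85 pos [0.563  0.0388 0.143 ] yaw -176.92 tilt 0.04 F [0.13 0.19 0.22] g 94.2 0.0
shift cm [-0.   -0.08  8.8 ] turn -0.1
[[301.7, 226.7], [279.2, 235.7], [269.6, 224.6], [299.7, 196.2], [281.0, 202.9], [302.0, 223.2], [279.3, 232.1]]
```

View pics/c9.png

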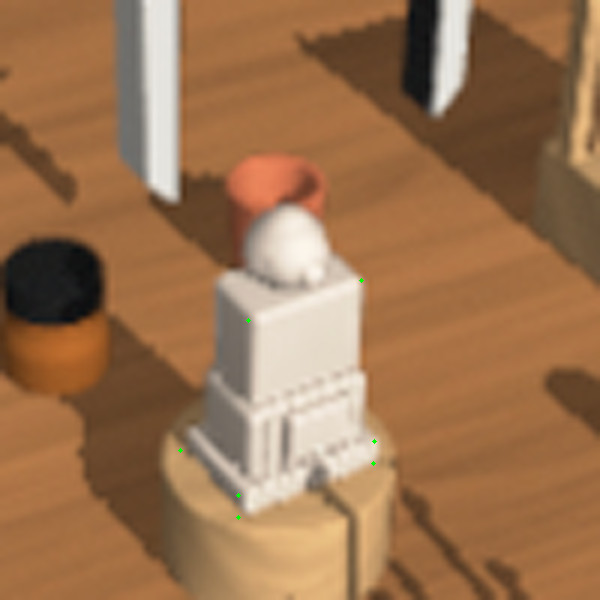

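The figure stands upright on the ring, and its corners match the prediction within about 1 px: base corners at crop (252,510) and (378,462), torso top at (252,318) and (360,282). Descending to grip the sides.

>>> {"name": "carry_out", "arguments": {
  "targets": [
    [0, 0, 1.5, 0, 1],
    [0, 0, 3.5, 0, 1],
    [0, 0, 5.5, 0, 1],
    [0, 0, 7.5, 0, 1],
    [0, 0, 8.8, 0, 1],
    [0, 0, 8.8, 0, 1],
    [0, 0, 8.8, 0, 0.2],
    [0, 0, 8.8, 0, -1],
    [0, 0, 8.8, 0, -1],
    [0, 0, 8.8, 0, -1],
    [0, 0, 8.8, 0, -1],
    [0, 0, 8.8, 0, -1],
    [0, 0, 8.8, 0, -1]
  ],
  "force": 20
}}

```text
time: 13.93
tool_pos: [0.5635, 0.0388, 0.0559]
tcp_rot: [-0.028, 1.0, -0.0, 0.0]
force: [-0.6, 0.9, 0.5]
grip_width: 0.537
gripper_force: 0.0
```

Run:
```python
from h import *
plan(.479,.2862,.144,183.2)
```

```text
t 13.93 pos [0.5635 0.0388 0.0559] yaw -176.81 tilt 0.04 F [-0.58  0.91  0.51] g 50.5 0.0
shift cm [ 7.05 25.18 -8.82] turn -0.0
```

>>> {"name": "carry_out", "arguments": {
  "targets": [
    [0, 0, 0, 0, -1],
    [0, 0, 0, 0, -1],
    [0, 0, 0, 0, -1],
    [0, 0, 0, 0, -1],
    [0, 0, -1, 0, -1],
    [0, 0, -3, 0, -1],
    [0, 0, -5, 0, -1],
    [0, 0, -7, 0, -1],
    [0, 0, -9, 0, -1],
    [0, 0, -9, 0, -1],
    [0, 0, -9, 0, -1]
  ]
}}

```text
time: 14.85
tool_pos: [0.5641, 0.0387, 0.1464]
tcp_rot: [-0.028, 1.0, -0.0, 0.001]
force: [-1.0, -0.3, -1.9]
grip_width: 0.468
gripper_force: 20.0
```

Run:
```python
from h import *
plan(.479,.2862,.144,183.2)
```

```text
t 14.85 pos [0.5641 0.0387 0.1464] yaw -176.8 tilt 0.14 F [-0.97 -0.25 -1.89] g 44.0 20.0
shift cm [ 7.11 25.18  0.22] turn -0.0
```

>>> {"name": "carry_out", "arguments": {
  "targets": [
    [0.4, 1.5, 0, 0, -1],
    [1.1, 4, 0, 0, -1],
    [1.8, 6.5, 0, 0, -1],
    [2.5, 9, 0, 0, -1],
    [3.2, 11.5, 0, 0, -1],
    [4, 14, 0, 0, -1],
    [4.7, 16.5, 0, 0, -1],
    [5.4, 19, 0, 0, -1],
    [6.1, 21.5, 0, 0, -1],
    [6.6, 23.5, 0, 0, -1],
    [7.1, 25, 0, 0, -1],
    [7.1, 25.2, 0, 0, -1],
    [7.1, 25.2, 0, 0, -1],
    [7.1, 25.2, 0, 0, -1],
    [7.1, 25.2, 0, 0, -1]
  ]
}}

```text
time: 16.1
tool_pos: [0.4783, 0.2852, 0.1446]
tcp_rot: [-0.027, 1.0, -0.001, -0.001]
force: [0.6, 0.5, -2.0]
grip_width: 0.468
gripper_force: 20.0
```

Run:
```python
from h import *
np.set_printoptions(precision=4,suppress=True)
for i in range(3): s=cam("scene"); plan(.479,.2862,.085,183.2)
# figure silhouette (white, low saturation) in the scene near the niche; base bottom corners
hsv=cv2.cvtColor(s["pixels"],cv2.COLOR_RGB2HSV)
a=np.radians(3.2);X=np.array([np.cos(a),np.sin(a),0]);Y=np.array([-X[1],X[0],0])
z=readout.get_state()["tool_pos"][2]-.0093;O=np.array([.479,.2862,z])
print("pred corners FL FR BR, dowel bottom",proj(s,[O+.02*X+.028*Y,O+.02*X-.028*Y,O-.02*X-.028*Y,O-[0,0,.025]]).round(1).tolist())
x0,y0,x1,y1=310,70,400,190
m=((hsv[...,1]<60)&(hsv[...,2]>110)).astype(np.uint8)[y0:y1,x0:x1]
k=max(cv2.findContours(m,cv2.RETR_EXTERNAL,cv2.CHAIN_APPROX_SIMPLE)[0],key=cv2.contourArea).reshape(-1,2)+[x0,y0]
print("area",len(k),"L",k[k[:,0].argmin()],"R",k[k[:,0].argmax()],"B",k[k[:,1].argmax()])
```

```text
t 16.15 pos [0.4784 0.2853 0.1449] yaw -176.88 tilt 0.06 F [ 0.33 -0.27 -2.29] g 44.4 20.0
shift cm [-0.07  0.09  5.99] turn -0.1
t 16.2 pos [0.4786 0.2854 0.1451] yaw -176.88 tilt 0.04 F [-0.07 -0.33 -1.79] g 43.7 20.0
shift cm [-0.05  0.08  6.01] turn -0.1
t 16.25 pos [0.4787 0.2855 0.1453] yaw -176.88 tilt 0.02 F [-0.83 -0.2  -3.25] g 43.7 20.0
shift cm [-0.04  0.07  6.03] turn -0.1
pred corners FL FR BR, dowel bottom [[375.0, 146.0], [357.1, 151.8], [346.3, 144.3], [359.2, 154.1]]
area 194 L [347  97] R [384  89] B [357 152]
```

The base corner at (357,152) matches the prediction (357.1,151.8). My best hole estimate is (.4795,.287). Next I descend to just above first contact, which should come at reported z ≈ 0.079.

>>> {"name": "carry_out", "arguments": {
  "targets": [
    [-0.05, 0.1, 1, 0, -1],
    [-0.09, 0.15, 2.5, 0, -1],
    [-0.09, 0.15, 4, 0, -1],
    [-0.09, 0.15, 5.2, 0, -1],
    [-0.09, 0.15, 6, 0, -1],
    [-0.09, 0.15, 6, 0, -1],
    [-0.09, 0.15, 6, 0, -1],
    [-0.09, 0.15, 6, 0, -1]
  ]
}}

```text
time: 16.92
tool_pos: [0.4799, 0.2882, 0.0862]
tcp_rot: [-0.028, 1.0, 0.0, 0.001]
force: [-0.7, 0.6, -2.9]
grip_width: 0.469
gripper_force: 20.0
```

>>> {"name": "carry_out", "arguments": {
  "targets": [
    [0, 0, 0.1, 0, -1],
    [0, 0, 0.2, 0, -1],
    [0, 0, 0.3, 0, -1],
    [0, 0, 0.4, 0, -1],
    [0, 0, 0.5, 0, -1],
    [0, 0, 0.6, 0, -1],
    [0, 0, 0.6, 0, -1],
    [0, 0, 0.6, 0, -1]
  ]
}}

```text
time: 17.58
tool_pos: [0.479, 0.2879, 0.0793]
tcp_rot: [-0.028, 1.0, -0.0, -0.0]
force: [-0.3, 0.2, -2.7]
grip_width: 0.465
gripper_force: 20.0
```

>>> {"name": "carry_out", "arguments": {
  "targets": [
    [0, 0, 0.1, 0, -1],
    [0, 0, 0.2, 0, -1],
    [0, 0, 0.2, 0, -1],
    [0, 0, 0.2, 0, -1]
  ]
}}

```text
time: 17.92
tool_pos: [0.4791, 0.288, 0.0774]
tcp_rot: [-0.028, 1.0, -0.0, -0.0]
force: [-0.1, 0.5, -3.2]
grip_width: 0.467
gripper_force: 20.0
```

>>> {"name": "carry_out", "arguments": {
  "targets": [
    [0, 0, 0.1, 0, -1],
    [0, 0, 0.2, 0, -1],
    [0, 0, 0.2, 0, -1],
    [0, 0, 0.2, 0, -1]
  ]
}}

```text
time: 18.25
tool_pos: [0.479, 0.2879, 0.0753]
tcp_rot: [-0.028, 1.0, -0.0, -0.0]
force: [-0.6, 0.1, -2.4]
grip_width: 0.468
gripper_force: 20.0
```

Already about 4–5 mm below the plinth's top with no contact force, so the dowel appears to be in the hole. Continuing gently.

>>> {"name": "carry_out", "arguments": {
  "targets": [
    [0, 0, 0.15, 0, -1],
    [0, 0, 0.3, 0, -1],
    [0, 0, 0.45, 0, -1],
    [0, 0, 0.6, 0, -1],
    [0, 0, 0.6, 0, -1]
  ]
}}

```text
time: 18.67
tool_pos: [0.4788, 0.2878, 0.0689]
tcp_rot: [-0.028, 1.0, -0.0, -0.0]
force: [-0.1, 0.4, -3.0]
grip_width: 0.469
gripper_force: 20.0
```

>>> {"name": "carry_out", "arguments": {
  "targets": [
    [0, 0, 0.15, 0, -1],
    [0, 0, 0.3, 0, -1],
    [0, 0, 0.45, 0, -1],
    [0, 0, 0.6, 0, -1],
    [0, 0, 0.6, 0, -1]
  ]
}}

```text
time: 19.08
tool_pos: [0.4788, 0.2879, 0.063]
tcp_rot: [-0.028, 1.0, -0.0, -0.0]
force: [0.2, -0.1, -2.2]
grip_width: 0.466
gripper_force: 20.0
```

>>> {"name": "carry_out", "arguments": {
  "targets": [
    [0, 0, 0.15, 0, -1],
    [0, 0, 0.3, 0, -1],
    [0, 0, 0.45, 0, -1],
    [0, 0, 0.6, 0, -1],
    [0, 0, 0.6, 0, -1]
  ]
}}

```text
time: 19.5
tool_pos: [0.4788, 0.2878, 0.057]
tcp_rot: [-0.028, 1.0, -0.0, -0.0]
force: [-0.2, -0.6, -2.3]
grip_width: 0.47
gripper_force: 20.0
```

>>> {"name": "carry_out", "arguments": {
  "targets": [
    [0, 0, 0.1, 0, -1],
    [0, 0, 0.2, 0, -1],
    [0, 0, 0.2, 0, -1],
    [0, 0, 0.2, 0, -1]
  ]
}}

```text
time: 19.83
tool_pos: [0.4793, 0.288, 0.0557]
tcp_rot: [-0.028, 1.0, 0.0, 0.0]
force: [-0.0, 1.1, -1.7]
grip_width: 0.465
gripper_force: 20.0
```

>>> {"name": "carry_out", "arguments": {
  "targets": [
    [0, 0, 0.05, 0, -1],
    [0, 0, 0.1, 0, -1],
    [0, 0, 0.1, 0, -1],
    [0, 0, 0.1, 0, -1]
  ]
}}

```text
time: 20.17
tool_pos: [0.4793, 0.2881, 0.0556]
tcp_rot: [-0.028, 1.0, 0.0, 0.0]
force: [-2.5, -0.9, 4.7]
grip_width: 0.467
gripper_force: 20.0
```

The base is seated: about 7 N of upward reaction at the expected height. One more small press, then check with the camera before letting go.

>>> {"name": "carry_out", "arguments": {
  "targets": [
    [0, 0, 0.05, 0, -1],
    [0, 0, 0.1, 0, -1],
    [0, 0, 0.1, 0, -1],
    [0, 0, 0.1, 0, -1]
  ]
}}

```text
time: 20.5
tool_pos: [0.4794, 0.288, 0.0556]
tcp_rot: [-0.028, 1.0, -0.0, 0.0]
force: [-4.3, -2.9, 9.3]
grip_width: 0.464
gripper_force: 20.0
```

Run:
```python
from h import *
s=cam("scene"); plan(.479,.2862,.0556,183.2)
hsv=cv2.cvtColor(s["pixels"],cv2.COLOR_RGB2HSV)
a=np.radians(3.2);X=np.array([np.cos(a),np.sin(a),0]);Y=np.array([-X[1],X[0],0])
for z in(.045,.055,.07):
    O=np.array([.4793,.287,z]); print(z,proj(s,[O+.02*X+.028*Y,O+.02*X-.028*Y]).round(1).tolist())
x0,y0,x1,y1=310,90,400,210
m=((hsv[...,1]<60)&(hsv[...,2]>110)).astype(np.uint8)[y0:y1,x0:x1]
k=max(cv2.findContours(m,cv2.RETR_EXTERNAL,cv2.CHAIN_APPROX_NONE)[0],key=cv2.contourArea).reshape(-1,2)+[x0,y0]
l=k[k[:,1]>k[:,1].max()-14]; print("B",k[k[:,1].argmax()],"R",l[l[:,0].argmax()],"L",l[l[:,0].argmin()])
```

```text
t 20.55 pos [0.4793 0.2881 0.0556] yaw -176.79 tilt 0.03 F [-5.29 -1.81  8.79] g 44.0 20.0
shift cm [ 0.05 -0.19  0.  ] turn 0.0
0.045 [[369.4, 177.4], [352.3, 183.7]]
0.055 [[370.0, 174.1], [352.9, 180.4]]
0.07 [[371.0, 169.1], [353.7, 175.3]]
B [354 183] R [370 176] L [344 172]
```

The base corners at (354,183) and (370,176) match the seated prediction: (352,184) and (369,177) for z = 45 mm. Releasing and retreating straight up.

>>> {"name": "carry_out", "arguments": {
  "targets": [
    [0, 0, -0.05, 0, -1],
    [0, 0, -0.05, 0, -0.05],
    [0, 0, -0.05, 0, 0.1],
    [0, 0, -0.05, 0, 0.5],
    [0, 0, -0.05, 0, 1],
    [0, 0, -0.05, 0, 1],
    [0, 0, -0.05, 0, 1],
    [0, 0, -1, 0, 1],
    [0, 0, -3, 0, 1],
    [0, 0, -5, 0, 1],
    [0, 0, -7, 0, 1],
    [0, 0, -9, 0, 1],
    [0, 0, -11, 0, 1],
    [0, 0, -12, 0, 1],
    [0, 0, -12, 0, 1],
    [0, 0, -12, 0, 1]
  ]
}}

```text
time: 21.88
tool_pos: [0.4794, 0.2881, 0.1739]
tcp_rot: [-0.028, 1.0, 0.0, 0.001]
force: [-0.1, -0.0, -0.0]
grip_width: 0.998
gripper_force: 0.0
```

Run:
```python
from h import *
s=cam("scene"); plan(.479,.2862,.0556,183.2)
hsv=cv2.cvtColor(s["pixels"],cv2.COLOR_RGB2HSV)
x0,y0,x1,y1=310,125,400,210
m=((hsv[...,1]<60)&(hsv[...,2]>110)).astype(np.uint8)[y0:y1,x0:x1]
k=max(cv2.findContours(m,cv2.RETR_EXTERNAL,cv2.CHAIN_APPROX_NONE)[0],key=cv2.contourArea).reshape(-1,2)+[x0,y0]
l=k[k[:,1]>k[:,1].max()-14]; print("B",k[k[:,1].argmax()],"R",l[l[:,0].argmax()],"L",l[l[:,0].argmin()],"T",k[k[:,1].argmin()])
print(proj(s,[[.4793,.287,.151]]))
```

```text
t 21.93 pos [0.4786 0.2877 0.1726] yaw -176.8 tilt 0.07 F [-0.22 -0.51 -0.18] g 94.0 0.0
shift cm [-0.05 -0.15 11.7 ] turn -0.0
B [354 183] R [370 176] L [344 172] T [361 139]
[[361.89321032 139.62149064]]
```

The figure hasn't moved: same base corners, and the head is where predicted. The gripper is clear, so I'm handing in.

```bash
python3 -c "
from h import *
print(r.close_job())"
```

```text
the job is handed in; nothing more can be done
None
```

The figure is in the niche with its base flush on the plinth and facing out, let go and unmoved in the last camera check; I handed the job in at about 22 s but got no verdict back, and I viewed 11 pictures, one over the limit of 10.

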